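Shift the propeller rig into third

ROBOT

A 6-joint arm with a two-finger parallel gripper is mounted at the origin on the work surface. World frame = base frame: x ahead of the robot, y to its left, z up, the work surface at z = 0. Lengths are in m, angles in rad, forces in N, time in s.
With the tool pointing down it reaches from about 0.25 to 0.85 m from the base axis. Payload 12.5 kg.
Tool frame: the origin (TCP) lies at the very end of the fingers, on their centre line; the grasp point (between the pads) lies 19 mm behind it; z points along the fingers, y is the line along which they close (so a half turn about z gives the same grasp; the last joint's range is limited). The gripper opens to 93 mm and grips with 3 to 60 N. Pads are 15 mm wide; open, the fingers measure 128 mm over their backs; the gripper's body (75 mm by 188 mm) begins 65 mm behind the grasp point.
Start: joints at [-1.206, 0.351, 1.652, -0, 1.139, -0.085], TCP at [0.239, -0.495, 0.219] pointing down, gripper open.
Joint ranges: [-2.75, 2.75], [-0.79, 2.1], [0.01, 2.65], [-1.57, 4.71], [0.07, 3.14], [-2.87, 2.87]. Speed limits (rad/s): [2.22, 2.22, 2.79, 3.14, 3.14, 3.14].

INTERFACE

Orientations are given as a 3x3 rotation matrix whose columns are the frame's x, y, z axes.
In Python, from station import manip, effector, cams gives the robot as it stands. Calls block until the motion is done:
- manip.goto(position, orientation): joint-space move of the TCP to a pose.
- manip.line_to(position, orientation=None, rate=0.15, guard=None): straight line of the TCP; orientation=None keeps the orientation; rate is the mean speed in m/s. With guard (N) it stops when the force on the tool has changed by that much, and returns True; else False.
- manip.move_joints(angles): joint-space move.
- effector.set_gripper(opening): finger opening in m; the grip force is fixed at half the most; returns when the fingers have stopped.
- manip.dwell(seconds).
- manip.solve_ik(position, orientation): joint angles nearest the present ones, or None.
- manip.read_state(): the state.
- cams.camera(name): name is "scene" or "top" or "wrist"; returns a dict with "image" (384x512x3 uint8, red, green, blue), "range_z" (384x512 float32, m along the optical axis (not along the pixel's ray), 0 where there is no reading), "fx", "fy", "cx", "cy" (pixels), "k1" (the pictures are not rectified: a ray, as slopes to the right and down, at radius r is drawn at 1 + k1 r^2 times it, then the intrinsics apply), "eye" and "rotation" of the camera in the world. Camera axes: x right, y down, z forward; pixel columns grow to the right and rows downward; lengths in m; the calibration is good to about 2 mm. A picture is of the moment at which its call begins.
A pose or a line that the arm cannot do raises manip.MotionError and nothing moves.
- manip.job_done(): hands the job in; it is judged then, once.
The state is a dict: "t": time; "q": joint angles; "dq": joint speeds; "joint_efforts": joint torques, N m; "tcp_pos": TCP position; "tool_rot": TCP orientation; "contact_force": force on the tool from outside, world axes, zero at the start; "torque": the same for the moment, N m; "opening": finger opening in m; "gripper_force": force on a finger pad.
Only numpy, scipy, OpenCV 4.12 (cv2) and the standard library are available. Lean on these libraries where they do the work, as an engineer would, in place of code of your own. Each camera call takes 0.05 s, during which the arm holds its last target. There are 200 camera calls.

TASK

Put the propeller test rig's gearbox into third gear: with your fingertips, push the orange gear lever out to the neutral cross-passage of its H-shaped gate, across to the right-hand column, then forward (towards the propeller) until it is fully home in the slot with the red mark. Only push the lever, do not pull its knob up, never run it back into fourth, and leave the loose things around it where they are. Finish clear of everything.

Things in the scene. Friction and masses are not known exactly. Their poses are not given: they have to be found in the camera images.
- gearbox: Grey gearbox bolted down: housing 180 (x) x 200 (y) x 70 mm high on a 210 x 230 x 8 mm base plate. Origin: centre of its underside, on the table; z up. Its +x is 'forward', away from the robot towards the wooden propeller on its far face (level blades +/-110 mm in y, x +125 mm, up to 60 mm high); +y is 'left'. Turned about z by up to 0.4 rad. The gate is centred on top.
- gate (a point): Centre of the aluminium gate plate's top (93 mm up, 110 x 110 mm, blue rim), axes as the gearbox. H opening: columns at y +22 (left) and -22 mm (right), 14 mm wide, to x +/-31 mm, joined by a neutral passage at x = 0, 18 mm wide. First = left forward, second = left back, third = right forward (small red mark), fourth = right back. The tongues between slots are solid, corners rounded.
- knob_mid (a point): Centre of the orange lever knob, a block 34 x 34 x 42 mm, edges rounded, square to the gearbox when upright, 185 mm above the table then. At the columns it is about 50 mm left or right, at the slot ends 52 mm forward or back and 165 to 175 mm up. Its z axis runs up along the 10 mm stem. It stays where it is left; about 3 N moves it. Starts anywhere along the left column.
- pivot (a point): Pivot of the lever inside the gearbox, on its axis, 20 mm above the table, axes as the gearbox. The knob centre, 165 mm from it, lies from it at x = 0.165 cos(across) sin(fore), y = -0.165 sin(across), z = 0.165 cos(across) cos(fore) (m, gearbox axes).
- fore (a joint): Lean of the lever forward (+) or back (-) along the gearbox x axis, rad: 0 in the neutral passage, +0.335 at the forward slot ends, -0.335 at the back ones. The lever can cross between the columns only while within about +/-0.06 of 0 (the rounded tongue corners guide it in from about +/-0.12).
- across (a joint): Lean of the lever to the right (+, towards gearbox -y) or left (-), rad: -0.309 in the left column (start), 0 mid-passage, +0.309 in the right column. The columns leave about +/-0.03 of play.
- knob (a joint): Lift of the knob along the stem, m: 0 down (a spring holds it down with 8 N), up to 0.015 when pulled up; it must stay down.
- spinner: Bystander: small red spinner cone, 28 mm diameter, 36 mm high, standing on the gearbox housing along its robot-side edge (its tip 106 mm above the table); origin at the centre of its underside.
- motor: Bystander: dark brushless motor, 42 mm diameter, 54 mm high with its shaft, standing on the table to the left or right of the gearbox; origin under its centre.
- tape: Bystander: yellow roll of tape, 72 mm outer diameter, 19 mm high, flat on the table on the other side of the gearbox; origin under its centre.
- jar: Bystander: small glass jar with a blue cap, 52 mm diameter, 65 mm high, on the table beyond the propeller; origin under its centre.
- driver: Bystander: green-handled screwdriver lying on the table, well to one side; origin under its middle.
- meter: Bystander: red hand-held meter 130 x 70 x 34 mm lying on the table, well to one side; origin under its centre.

How it is judged:
By the outcome, as a careful person would: the job done as asked, in the order asked, and still so for the second after the job is handed in, with the robot touching nothing.
It also fails if it takes over 64 s, if anything falls off the work surface, if the arm or the gripper's body presses on something with over 40 N, if the wrist force passes 120 N, or if a joint passes its speed limit or range.

## Working session

There is one attempt and no reset: what is moved stays moved. The work goes in short steps, each a Python script; the robot and the scene stay as the last script left them, time stands still between calls to the robot, and variables do not carry over. Pictures are saved under pics/ and viewed, at most 10 in all, crops included, and the job is handed in when it is done.

```bash
mkdir -p pics; ls; cat > h.py <<'E'
import numpy as np, cv2
from station import manip, effector, cams
def cloud(c):
    h,w=c["range_z"].shape
    u,v=np.meshgrid(np.arange(w),np.arange(h))
    K=np.array([[c["fx"],0,c["cx"]],[0,c["fy"],c["cy"]],[0,0,1]],float)
    p=cv2.undistortPoints(np.stack([u,v],-1).reshape(-1,1,2).astype(np.float64),K,np.array([c["k1"],0,0,0.])).reshape(h,w,2)
    z=c["range_z"].astype(float)
    P=np.dstack([p[...,0]*z,p[...,1]*z,z])@np.array(c["rotation"]).T+np.array(c["eye"])
    P[z<=0]=np.nan
    return P
E
python3 - <<'E'
from h import *
ims=[]
for n in ["scene","top"]:
    c=cams.camera(n); np.savez(f"{n}.npz",**c); ims.append(c["image"])
    print(n,np.array(c["eye"]).round(3),np.array(c["rotation"]).round(2).tolist(),c["k1"],c["fx"])
    cv2.imwrite(f"pics/{n}0.png",cv2.cvtColor(c["image"],cv2.COLOR_RGB2BGR))
E
```

```text
pics
scene [ 1.304 -0.173  0.987] [[0.26, 0.74, -0.62], [0.97, -0.19, 0.17], [0.0, -0.64, -0.77]] 0.0020052508189882016 356.2397377537106
top [ 0.454 -0.017  1.547] [[0.01, -0.99, 0.11], [-1.0, -0.01, 0.01], [-0.01, -0.11, -0.99]] -0.07479495927211788 396.5698265949328
```

View pics/scene0.png

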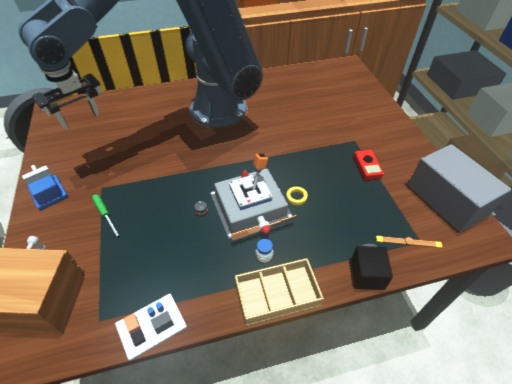

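View pics/top0.png

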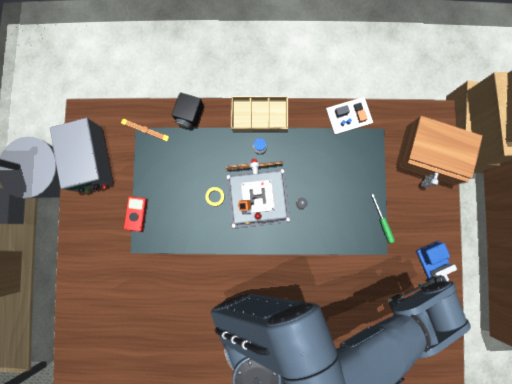

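The top view shows the gearbox around (258,195), with the orange knob at (244,206), i.e. left and back (second gear). The red spinner stands beside it at (258,216). Next I'll measure the poses.

```bash
python3 - <<'E'
from h import *
for n in ["top","scene"]:
    c=dict(np.load(n+".npz")); P=cloud(c); im=c["image"].astype(int); X,Y,Z=P[...,0],P[...,1],P[...,2]
    hsv=cv2.cvtColor(c["image"],cv2.COLOR_RGB2HSV).astype(int)
    roi=(abs(X-0.55)<.2)&(abs(Y)<.2)
    print(n,"z hist",np.histogram(Z[roi],np.arange(-.005,.2,.01)))
    m=roi&(abs(Z-.078)<.006); 
    r=cv2.minAreaRect(P[m][:,:2].astype(np.float32)*1000); print("housing",m.sum(),r)
    m=roi&(abs(Z-.093)<.006); r=cv2.minAreaRect(P[m][:,:2].astype(np.float32)*1000); print("gate",m.sum(),r)
    # blue rim
    b=roi&(Z>.08)&(Z<.105)&(im[...,2]-im[...,0]>30); print("blue",b.sum(), cv2.minAreaRect(P[b][:,:2].astype(np.float32)*1000) if b.sum()>4 else "")
    k=roi&(Z>.13); print("knob",k.sum(),np.nanmean(P[k],0),np.nanmin(P[k],0),np.nanmax(P[k],0))
    t=roi&(Z>.175); print("top",t.sum(),P[t].mean(0) if t.any() else "")
    s=roi&(Z>.083)&(Z<.12)&(im[...,0]>110)&(im[...,1]<60); print("red",s.sum(),P[s].round(3).tolist()[:12])
E
python3 - <<'E'
import cv2
a=cv2.imread("pics/top0.png")[150:240,195:320]; cv2.imwrite("pics/topcrop.png",cv2.resize(a,None,fx=6,fy=6,interpolation=cv2.INTER_CUBIC))
E
```

```text
top z hist (array([5832,  961,  129,   65,  102,  134,  264, 1469,   96,  515,  164,
          3,    2,    0,    0,    0,    2,   11,   13,   56]), array([-0.005,  0.005,  0.015,  0.025,  0.035,  0.045,  0.055,  0.065,
        0.075,  0.085,  0.095,  0.105,  0.115,  0.125,  0.135,  0.145,
        0.155,  0.165,  0.175,  0.185,  0.195]))
housing 367 ((565.9119262695312, 6.195281982421875), (174.81890869140625, 194.9535675048828), 5.692727565765381)
gate 631 ((554.4065551757812, 3.9035186767578125), (134.36886596679688, 109.6443862915039), 6.738935947418213)
blue 0 
knob 125 [0.52934007 0.04924246 0.19028785] [0.51186142 0.03012196 0.16133527] [0.54809114 0.07093289 0.20602388]
top 112 [0.52830875 0.05059243 0.19266331]
red 18 [[0.506, 0.007, 0.091], [0.506, 0.003, 0.089], [0.502, 0.011, 0.093], [0.502, 0.007, 0.095], [0.502, 0.003, 0.1], [0.502, -0.0, 0.095], [0.498, 0.011, 0.097], [0.498, -0.0, 0.1], [0.495, 0.014, 0.096], [0.494, 0.01, 0.104], [0.494, -0.0, 0.101], [0.495, -0.004, 0.098]]
scene z hist (array([5740,  625,  271,  148,  252,  290,  276, 1536,  124,  574,  244,
         11,    7,   10,    7,   15,   11,   32,   43,   46]), array([-0.005,  0.005,  0.015,  0.025,  0.035,  0.045,  0.055,  0.065,
        0.075,  0.085,  0.095,  0.105,  0.115,  0.125,  0.135,  0.145,
        0.155,  0.165,  0.175,  0.185,  0.195]))
housing 537 ((569.5640869140625, 3.1154251098632812), (174.63455200195312, 194.62814331054688), 7.732515335083008)
gate 775 ((559.1477661132812, 2.6156349182128906), (131.6578826904297, 111.02706909179688), 6.796794891357422)
blue 42 ((623.0831909179688, 8.445537567138672), (5.879537105560303, 107.18719482421875), 6.376548767089844)
knob 207 [0.53976529 0.04475492 0.17919625] [0.51360587 0.02734142 0.13034386] [0.55238292 0.06731484 0.2024533 ]
top 137 [0.53779193 0.04713631 0.18979237]
red 0 []
```

View pics/topcrop.png

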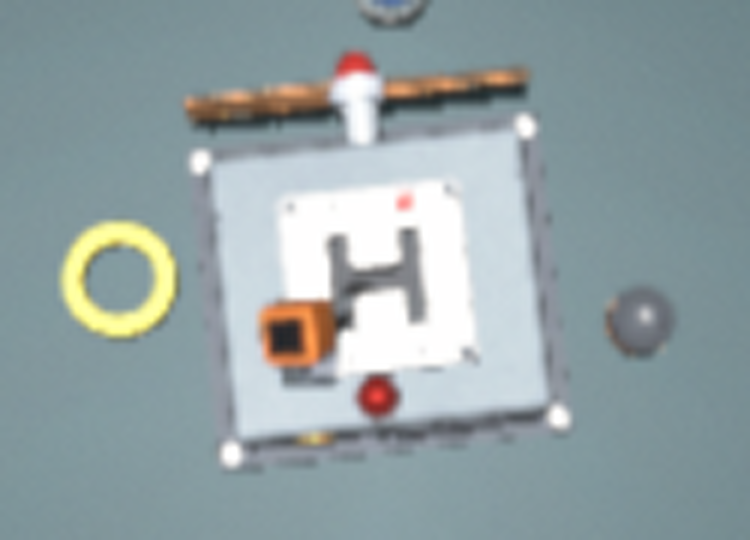

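```bash
cat >> h.py <<'E'
YAW=0.117; G0=np.array([.5675,.004]); c_,s_=np.cos(YAW),np.sin(YAW)
RG=np.array([[c_,-s_],[s_,c_]])
def W(x,y,z): return np.r_[G0+RG@[x,y],z]
R=np.array([[c_,s_,0],[s_,-c_,0],[0,0,-1.]])   # tool x = forward
def st(tag=""):
    s=manip.read_state(); p=np.array(s["tcp_pos"]); f=np.array(s["contact_force"])
    print(tag,"t%.1f"%s["t"],"gb",(RG.T@(p[:2]-G0)).round(4),round(p[2],4),"F",(RG.T@f[:2]).round(2),f[2].round(2),"q6",round(s["q"][5],2))
def look(name,crop=None):
    c=cams.camera(name); P=cloud(c); q=(P[...,:2]-G0)@RG; Z=P[...,2]
    hsv=cv2.cvtColor(c["image"],cv2.COLOR_RGB2HSV).astype(int)
    m=(hsv[...,0]<16)&(hsv[...,1]>150)&(hsv[...,2]>100)&(Z>.135)&(Z<.22)&(abs(q[...,0])<.1)&(abs(q[...,1])<.1)
    if m.any(): print(name,"knob gb",m.sum(),np.median(q[m],0).round(4),q[m].min(0).round(3),q[m].max(0).round(3),Z[m].min().round(3),Z[m].max().round(3))
    return c
E
python3 - <<'E'
from h import *
look("top");look("scene")
st(); print(manip.solve_ik(W(-.1,.05,.3),R))
effector.set_gripper(0.0)
manip.goto(W(-.1,.05,.3),R); st()
manip.line_to(W(-.1,.05,.155)); st("down")
for x in [-.08,-.07,-.06,-.05]:
    h=manip.line_to(W(x,.05,.155),rate=.04,guard=10); st(h)
c=look("scene"); cv2.imwrite("pics/s1.png",cv2.resize(cv2.cvtColor(c["image"],cv2.COLOR_RGB2BGR)[110:260,170:340],None,fx=3.5,fy=3.5))
E
```

```text
top knob gb 62 [-0.0304  0.0447] [-0.048  0.032] [-0.018  0.067] 0.173 0.201
scene knob gb 149 [-0.0188  0.0407] [-0.049  0.027] [-0.01   0.068] 0.162 0.203
 t0.2 gb [-0.3844 -0.4574] 0.2183 F [0.17 0.11] -0.52 q6 -0.08
[-9.77022704e-03  1.12108901e-01  1.75161526e+00 -4.44089210e-16
  1.27786849e+00  1.44402610e+00]
 t3.8 gb [-0.1     0.0495] 0.2999 F [ 0.59 -0.17] 0.38 q6 1.44
down t4.9 gb [-0.0996  0.0499] 0.1556 F [-0.24  0.61] -0.19 q6 1.44
False t5.5 gb [-0.0801  0.05  ] 0.1549 F [ 0.31 -0.28] 0.09 q6 1.45
False t5.9 gb [-0.0699  0.05  ] 0.1549 F [-0.13 -0.35] -0.4 q6 1.45
False t6.3 gb [-0.06  0.05] 0.1549 F [-0.93 -0.51] 0.91 q6 1.45
False t6.7 gb [-0.0498  0.05  ] 0.1549 F [-2.25 -0.79] 1.19 q6 1.46
scene knob gb 133 [-0.0083  0.041 ] [-0.035  0.027] [-0.002  0.065] 0.164 0.203
```

View pics/s1.png

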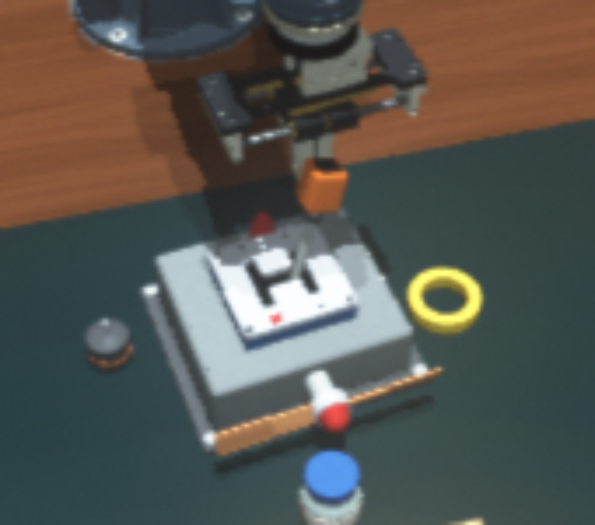

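The closed fingertips sit behind the knob (at about (320,185) in the crop), pressing it forward at roughly 2 N. I'll continue to neutral.

```bash
python3 - <<'E'
from h import *
for x in [-.037,-.029,-.0245]:
    h=manip.line_to(W(x,.05,.155),rate=.03,guard=10); st(h)
look("scene")
manip.line_to(W(-.06,.05,.155),rate=.1); manip.line_to(W(-.06,.05,.26)); st("clear")
manip.line_to(W(-.06,.13,.26),rate=.2)
look("scene");c=look("top"); cv2.imwrite("pics/t2.png",cv2.resize(cv2.cvtColor(c["image"],cv2.COLOR_RGB2BGR)[150:240,195:320],None,fx=5,fy=5,interpolation=cv2.INTER_CUBIC))
E
```

```text
False t7.4 gb [-0.0369  0.05  ] 0.1549 F [-1.54 -0.5 ] 1.29 q6 1.46
False t7.8 gb [-0.0288  0.05  ] 0.1549 F [-0.9  -0.08] 0.85 q6 1.46
False t8.1 gb [-0.0244  0.05  ] 0.155 F [-0.99  0.33] 1.45 q6 1.46
scene knob gb 134 [0.0149 0.0398] [-0.01   0.027] [0.02  0.067] 0.164 0.204
clear t9.5 gb [-0.0603  0.05  ] 0.2591 F [-0.51 -0.47] -0.11 q6 1.45
scene knob gb 133 [0.0137 0.0396] [-0.013  0.027] [0.02  0.067] 0.167 0.204
top knob gb 42 [0.0005 0.0405] [-0.014  0.031] [0.014 0.066] 0.175 0.205
```

View pics/t2.png

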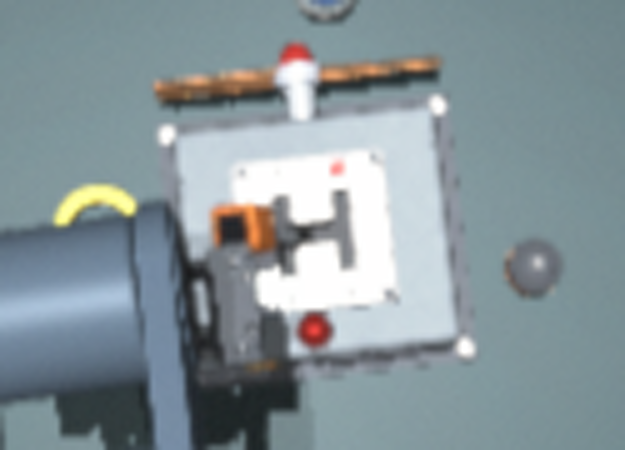

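The knob is upright fore-aft at gearbox x≈0, with the stem in line with the cross-passage. Now the push across from its left side.

```bash
python3 - <<'E'
from h import *
manip.line_to(W(0,.13,.26),rate=.2); manip.line_to(W(0,.118,.148)); st("down")
for y in [.09,.075,.06,.045,.03,.015,.005,-.004,-.010]:
    h=manip.line_to(W(0,y,.148),rate=.04,guard=8); st(h)
    if h: break
look("scene")
E
```

```text
down t11.5 gb [0.0004 0.1181] 0.149 F [0.35 0.92] 0.3 q6 1.59
False t12.3 gb [-0.      0.0901] 0.148 F [-0.8  -0.45] -0.59 q6 1.54
False t12.9 gb [0.0001 0.0748] 0.1481 F [0.13 2.22] 2.33 q6 1.51
False t13.4 gb [-0.0001  0.0597] 0.1479 F [0.45 1.43] 1.55 q6 1.48
False t13.9 gb [-0.0001  0.0447] 0.1479 F [-0.05  1.63] 1.55 q6 1.46
False t14.4 gb [-0.0001  0.0297] 0.1479 F [0.32 0.14] 0.3 q6 1.43
False t15.0 gb [-0.0001  0.0147] 0.1479 F [0.35 1.76] 0.76 q6 1.41
False t15.4 gb [-0.0002  0.0047] 0.1478 F [0.69 1.37] -0.28 q6 1.39
False t15.7 gb [-0.     -0.0043] 0.148 F [0.01 2.26] -1.05 q6 1.37
False t16.0 gb [-0.     -0.0103] 0.148 F [-0.17  2.74] -1.13 q6 1.36
scene knob gb 86 [ 0.0165 -0.0496] [-0.002 -0.067] [ 0.02  -0.032] 0.166 0.207
```

```bash
python3 - <<'E'
from h import *
manip.line_to(W(0,.03,.148),rate=.1); manip.line_to(W(0,.03,.26),rate=.2)
manip.line_to(W(-.07,-.05,.26),rate=.2)
look("scene"); look("top")
manip.line_to(W(-.07,-.05,.142)); st("down")
for x in [-.04,-.03,-.022,-.015,-.008,0,.008,.014,.018]:
    h=manip.line_to(W(x,-.05,.142),rate=.04,guard=9); st(h)
    if h: break
look("scene")
E
```

```text
scene knob gb 105 [ 0.0153 -0.0486] [-0.014 -0.067] [ 0.021 -0.031] 0.171 0.207
top knob gb 3 [ 0.0136 -0.0547] [ 0.014 -0.058] [ 0.014 -0.051] 0.195 0.199
down t19.1 gb [-0.0695 -0.05  ] 0.1427 F [-0.81 -0.08] 0.37 q6 1.26
False t20.0 gb [-0.0402 -0.05  ] 0.1419 F [-0.57  0.8 ] 0.6 q6 1.27
False t20.4 gb [-0.0299 -0.05  ] 0.1419 F [-0.8   0.38] -0.43 q6 1.28
False t20.7 gb [-0.022 -0.05 ] 0.1419 F [-1.6   0.06] 0.7 q6 1.28
False t21.0 gb [-0.0148 -0.05  ] 0.142 F [-2.27  0.21] 1.65 q6 1.29
False t21.4 gb [-0.0077 -0.05  ] 0.1419 F [-2.12  0.19] 1.49 q6 1.29
False t21.7 gb [ 0.0003 -0.05  ] 0.1418 F [-1.95 -1.35] -1.27 q6 1.29
False t22.1 gb [ 0.0081 -0.05  ] 0.1419 F [-2.08  0.25] -0.98 q6 1.3
False t22.4 gb [ 0.0142 -0.05  ] 0.142 F [-2.5  -0.58] -0.82 q6 1.3
False t22.6 gb [ 0.0182 -0.05  ] 0.142 F [-2.07 -0.56] -1.23 q6 1.3
scene knob gb 74 [ 0.0661 -0.0488] [ 0.044 -0.067] [ 0.072 -0.035] 0.161 0.198
```

Nearly home; now press slowly until it meets the end stop.

```bash
python3 - <<'E'
from h import *
for x in np.arange(.0195,.030,.0015):
    h=manip.line_to(W(x,-.05,.142),rate=.015,guard=7); st(h)
    f=RG.T@np.array(manip.read_state()["contact_force"])[:2]
    if h or f[0]<-9: break
look("scene")
E
```

```text
False t22.9 gb [ 0.0195 -0.05  ] 0.142 F [-3.5  -0.23] -1.98 q6 1.3
False t23.2 gb [ 0.0209 -0.05  ] 0.1419 F [-4.4   0.46] -3.15 q6 1.3
False t23.4 gb [ 0.022  -0.0499] 0.1417 F [-5.98  0.5 ] -2.52 q6 1.3
False t23.7 gb [ 0.0231 -0.0499] 0.1415 F [-7.07 -0.  ] -3.14 q6 1.3
False t23.9 gb [ 0.0241 -0.0498] 0.1413 F [-9.68  0.03] -2.68 q6 1.31
scene knob gb 72 [ 0.0684 -0.0481] [ 0.046 -0.067] [ 0.075 -0.035] 0.161 0.198
```

```bash
python3 - <<'E'
from h import *
manip.line_to(W(-.05,-.05,.142),rate=.1); manip.line_to(W(-.07,-.05,.3),rate=.2)
manip.line_to(W(-.25,-.15,.32),rate=.25); st()
look("top"); c=look("scene"); np.savez("scene_end.npz",**c)
b=cv2.cvtColor(c["image"],cv2.COLOR_RGB2BGR)[110:260,170:340]; cv2.imwrite("pics/s9.png",cv2.resize(b,None,fx=4,fy=4,interpolation=cv2.INTER_CUBIC))
E
```

```text
t26.8 gb [-0.2496 -0.1498] 0.3197 F [-0.57 -0.57] 0.11 q6 0.85
top knob gb 73 [ 0.0453 -0.0392] [ 0.033 -0.059] [ 0.069 -0.026] 0.167 0.202
scene knob gb 35 [ 0.0689 -0.0543] [ 0.048 -0.066] [ 0.075 -0.037] 0.176 0.198
```

View pics/s9.png

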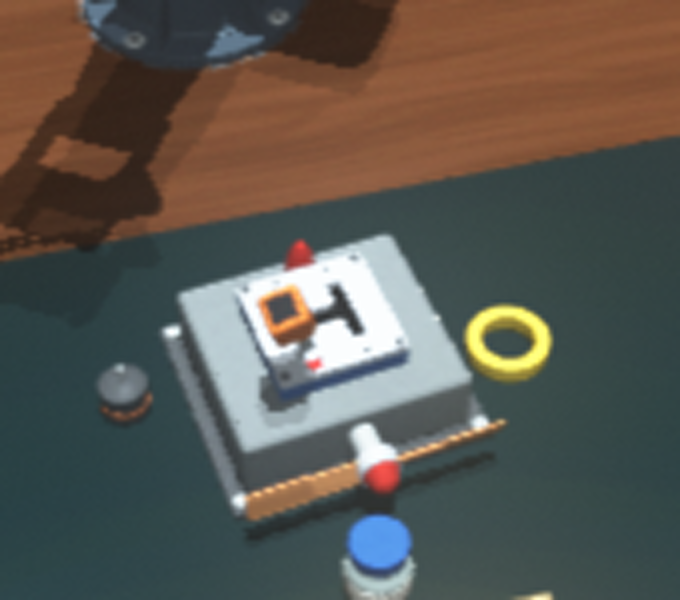

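The lever sits fully forward in the right column by the red mark (knob at (287,312), mark at (315,365)). The knob's position matches the end-stop geometry. The spinner (300,255), motor, tape and jar stand undisturbed, and the arm is clear.

```bash
python3 -c "
from h import *
print(manip.job_done())"
```

```text
the job is handed in; nothing more can be done
None
```

The lever is in third gear, pushed out to neutral, across to the right column and forward to its end stop. The final picture shows the knob down and the nearby loose items still in place. I handed the job in at about 27 s with the arm clear of everything.

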